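# Unstack the jars and tin onto their coasters

## Task

Two piles stand on the cold cooker top: a slim spice jar on a wide jar, and a squat jar on a square tin. Take the piles apart, one thing at a time from the top, and stand each thing upright and flat inside the raised rim of the wooden coaster made for it: the wide jar in the large round one, the squat jar in the medium round one, the slim jar in the small round one and the tin in the square one. Tip nothing over, leave the sugar bowl and the timer where they are, and let go of everything.

Things in the scene. Friction and masses are not known exactly. Their poses are not given: they have to be found in the camera images.
- wide_jar_centre (a point): The wide glass preserve jar with a flat golden lid, 68 mm across, 98 mm high, 0.4 to 0.7 kg; with a gripper that has a short reach between palm and fingertips, hold it in its upper third, so that the palm stays clear of the lid. The slim jar stands on its lid at the start. The point is on its axis, half-way up; z is up along the axis. Stands on the cooker's flat top, 1.5 mm above the worktop, beside the worktop.
- slim_jar_centre (a point): The slim spice jar with a dark brown screw cap, 35 mm across, 90 mm high, 0.1 kg; at the start it stands on the wide jar's lid. The point is on its axis, half-way up; z is up along the axis.
- tin_centre (a point): The plain steel square tin with a closed, fixed lid, 64 x 64 mm in plan, 60 mm high, 0.2 kg; its x and y axes are square to its flat sides. The squat jar stands on it at the start. The point is its centre, half-way up. Stands on the cooker's flat top, 1.5 mm above the worktop.
- squat_jar_centre (a point): The squat glass jar with a pale green lid, 49 mm across, 56 mm high, 0.07 kg; at the start it stands on the tin. The point is on its axis, half-way up; z is up along the axis.
- large_seat (a point): The large round wooden coaster, 97 mm over all, recess 87 mm across. The rim is 5 mm wide and stands 5 mm above the recess floor; the whole coaster is 10 mm high and does not move. This point is the centre of the recess floor, 5 mm above the worktop.
- medium_seat (a point): The medium round wooden coaster, 77 mm over all, recess 67 mm across. The rim is 5 mm wide and stands 5 mm above the recess floor; the whole coaster is 10 mm high and does not move. This point is the centre of the recess floor, 5 mm above the worktop.
- small_seat (a point): The small round wooden coaster, 62 mm over all, recess 52 mm across. The rim is 5 mm wide and stands 5 mm above the recess floor; the whole coaster is 10 mm high and does not move. This point is the centre of the recess floor, 5 mm above the worktop.
- square_seat (a point): The square wooden coaster, 92 x 92 mm over all, recess 82 x 82 mm; its x and y axes are square to its sides. The rim is 5 mm wide and stands 5 mm above the recess floor; the whole coaster is 10 mm high and does not move. This point is the centre of the recess floor, 5 mm above the worktop.
- sugar: White patterned sugar bowl, 112 mm across, 133 mm high to the top of its back plate, standing behind the coasters; origin at the centre of its underside. A bystander.
- timer: Round kitchen timer, red below and cream dome above, 64 mm across, 47 mm high, standing behind the coasters; origin at the centre of its underside. A bystander.
There are look-alikes about, which are no part of the job. Leave any orange or turquoise look-alike of the part that bears wide_jar_centre alone.

How it is judged:
At the end, for the whole second after the job is handed in: Each thing stands upright (within 0.1 rad), at rest, on the recess floor of its own coaster (height within 4 mm), its centre within 12 mm of the recess centre (14 mm for the tin): wide jar in the large round coaster, squat jar in the medium, slim jar in the small, tin in the square one (horizontal distance between wide_jar_centre and large_seat below 0.012 m and z of wide_jar_centre in the frame of large_seat between 0.045 and 0.053 m and angle between each of wide_jar_centre, slim_jar_centre, tin_centre, squat_jar_centre's own z axis and vertical below 0.1 rad and linear speed of each of wide_jar, slim_jar, tin, squat_jar below 0.02 m/s and horizontal distance between slim_jar_centre and small_seat below 0.012 m and z of slim_jar_centre in the frame of small_seat between 0.041 and 0.049 m and horizontal distance between tin_centre and square_seat below 0.014 m and z of tin_centre in the frame of square_seat between 0.026 and 0.034 m and horizontal distance between squat_jar_centre and medium_seat below 0.012 m and z of squat_jar_centre in the frame of medium_seat between 0.024 and 0.032 m); the robot touches nothing.
It fails at once if one of the four things is tipped over (leans more than 40 degrees) (angle between any of wide_jar_centre, slim_jar_centre, tin_centre, squat_jar_centre's own z axis and vertical above 0.7 rad).
It fails at once if the sugar bowl or the timer is moved by more than 30 mm (distance of any of sugar, timer from where it was at the start of the episode above 0.03 m).
It fails at once if the wide jar is lifted with the slim jar still on it (height (world z) of wide_jar_centre above 0.0805 m and horizontal distance between wide_jar_centre and slim_jar_centre below 0.035 m and distance between wide_jar_centre and slim_jar_centre below 0.109 m).
It fails at once if the tin is lifted with the squat jar still on it (height (world z) of tin_centre above 0.0615 m and horizontal distance between tin_centre and squat_jar_centre below 0.035 m and distance between tin_centre and squat_jar_centre below 0.073 m).
It also fails if it takes over 118 s, if anything falls off the work surface, if the arm or the gripper's body presses on something with over 40 N, if the wrist force passes 120 N, or if a joint passes its speed limit or range.

## Robot

A 6-joint arm with a two-finger parallel gripper is mounted at the origin on a cart in front of the work surface, level with it; the furniture and walls round the work are solid. World frame = base frame: x ahead of the robot, y to its left, z up, the work surface at z = 0. Lengths are in m, angles in rad, forces in N, time in s.
With the tool pointing down it reaches from about 0.425 to 0.95 m from the base axis. Payload 14.7 kg.
Tool frame: the origin (TCP) lies midway between the tips of the shut fingers; the grasp point (between the pads) lies tcp_to_grasp behind it (tcp_to_grasp is the distance from the TCP to the grasp point, in m); z points along the fingers, y is the line along which they close (so a half turn about z gives the same grasp; the last joint's range is limited). The gripper opens to 85 mm and grips with 20 to 120 N. Pads are 22 mm wide; open, the fingers measure 114 mm over their backs; the gripper's body (76 mm by 85 mm) begins 54 mm behind the grasp point. The pads swing forward as they close: fully open they stand 13 mm farther back than shut.
Start: joints at [1.058, 0.48, 1.596, -0, 1.065, -0.047], TCP at [0.292, 0.581, 0.231] pointing down, gripper open.
Joint ranges: [-2.75, 2.75], [-0.82, 2.05], [0.23, 2.67], [-1.56, 4.7], [0.09, 2.69], [-2.92, 2.92]. Speed limits (rad/s): [1.89, 1.89, 2.39, 3.01, 3.01, 3.01].

## Interface

Orientations are given as a unit quaternion [x, y, z, w].
In Python, from cell import * gives the robot as it stands.
- The arm moves only by the shell command python3 -m inch 'ROWS' [FORCE]. ROWS is JSON, a list of rows, each an object of numbers: "x", "y", "z": the shift along the tool's x, y, z in m; "spin": the turn about the tool's z in degrees; "gripper": the opening in per cent of the stroke, from 0 (shut) to 100 (fully open). In form: [{"x": .., "y": .., "z": .., "spin": .., "gripper": ..}, ...]. A call has 1 to 12 rows; each row is the pose to reach, as a shift and turn from the pose commanded when the call began, along the tool's axes at that moment; what a row does not reach only later rows make up. A row lasts 1/10 s, in which the tool goes at most 50 mm and 8.59 degrees, less where a joint would pass 70% of its speed; a pose out of reach is approached as far as the arm can. A call with a gripper value outside its range is refused whole. The fingers move at their own pace and stop on an object; FORCE is the grip in N (left out, the last holds). Time passes only in rows, so rows that repeat a pose let the fingers close. It gives the time, the measured TCP pose, the force, the opening and the grip force at its end, in the units of the state.
- read_state(): the state, without advancing time (a new reading comes with each control period).
- grab_frame(name): name is "scene" or "top" or "wrist"; returns a dict with "frame" (480x640x3 uint8, blue, green, red), "intrinsics" (3x3 intrinsics, pixels), "eye" and "rotation" of the camera in the world; the wrist camera has in their place "mount" (4x4, takes a point from camera to tool coordinates, whose origin is the TCP and whose axes are the flange's). Camera axes: x right, y down, z forward; pixel columns grow to the right and rows downward; lengths in m; the calibration is good to about 2 mm. A picture is of the moment at which its call begins: read the wrist's pose just before it. There is no depth.
- close_job(): hands the job in; it is judged then, once.
The state is a dict: "time_s": time; "qpos": joint angles; "qd": joint speeds; "joint_torque": joint torques, N m; "tcp_pos": TCP position; "eef_rot": TCP orientation; "contact_force": force on the tool from outside, world axes, zero at the start; "ft_torque": the same for the moment, N m; "opening": finger opening in m; "finger_force": force on a finger pad.
Only numpy, scipy, OpenCV 4.12 (cv2) and the standard library are available. Lean on these libraries where they do the work, as an engineer would, in place of code of your own. Each camera call takes 0.05 s, during which the arm holds its last target. There are 200 camera calls.

## Working session

There is one attempt and no reset: what is moved stays moved. The work goes in short steps, Python scripts to look and compute and a shell command to move; the robot and the scene stay as the last step left them, time stands still between calls to the robot, and variables do not carry over. Pictures are saved under pics/ and viewed, at most 14 in all, crops included, and the job is handed in when it is done.

```bash
mkdir -p pics; ls; python3 - <<'E'
from cell import *
import cv2
s=read_state(); print(s['tcp_pos'],s['eef_rot'],s['opening'],s['time_s'])
try: print(tcp_to_grasp)
except Exception as e: print(e)
for n in('scene','top'):
    f=grab_frame(n); cv2.imwrite(f'pics/{n}0.png',f['frame']); print(n,f['intrinsics'],f['eye'],f['rotation'])
f=grab_frame('wrist');print(f['mount'],f['intrinsics'])
E
```

```text
pics
[0.29170107 0.58040936 0.23066455] [ 2.30823253e-01  9.72995505e-01 -5.80570576e-04 -1.88793283e-04] 0.08499158744368968 0.0
0.0187
scene [[551.77706133   0.         328.99351407]
 [  0.         551.77706133 249.66212321]
 [  0.           0.           1.        ]] [0.07621407 1.06731244 0.58141989] [-0.22880921  0.81167381 -0.5135346   0.15847455]
top [[580.10273604   0.         327.07839153]
 [  0.         580.10273604 240.0133464 ]
 [  0.           0.           1.        ]] [0.43281996 0.23525902 1.33896803] [-0.70359152  0.70611962 -0.04952503  0.06246054]
[[ 1.05382996e-03 -9.65787428e-01 -2.59332862e-01  6.56232295e-02]
 [ 9.99999287e-01  1.16327158e-03 -2.68550044e-04 -2.03966389e-04]
 [ 5.61036804e-04 -2.59332394e-01  9.65787966e-01 -1.43196660e-01]
 [ 0.00000000e+00  0.00000000e+00  0.00000000e+00  1.00000000e+00]] [[386.94772794   0.         314.85740393]
 [  0.         386.94772794 235.29668752]
 [  0.           0.           1.        ]]
```

View pics/scene0.png

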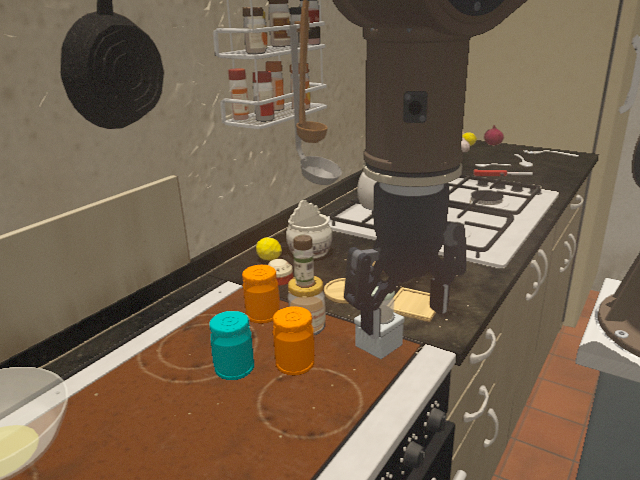

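View pics/top0.png

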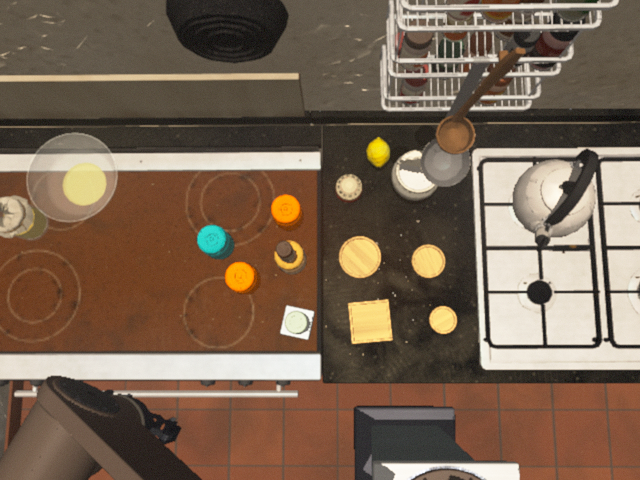

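The scene and top views show the slim jar on the wide jar at top (289,255) and the squat jar on the tin at (297,322). The coasters are at (360,257) large, (428,261) medium, (443,320) small and (370,322) square. The look-alikes are at (286,210), (241,277) and (213,240). Next I'll measure these.

```bash
cat > h.py <<'E'
from cell import *
import cv2, numpy as np
from scipy.spatial.transform import Rotation as R
def cam(n):
    s=read_state(); f=grab_frame(n)
    if n=='wrist':
        T=np.eye(4);T[:3,:3]=R.from_quat(s['eef_rot']).as_matrix();T[:3,3]=s['tcp_pos'];T=T@f['mount']
    else:
        T=np.eye(4);T[:3,:3]=R.from_quat(f['rotation']).as_matrix();T[:3,3]=f['eye']
    return f['frame'],f['intrinsics'],T
def ray(K,T,uv,z):
    d=T[:3,:3]@np.linalg.solve(K,[uv[0],uv[1],1.]); o=T[:3,3]
    return (o+d*(z-o[2])/d[2])[:2]
def proj(K,T,p):
    q=T[:3,:3].T@(np.array(p)-T[:3,3]); q=K@q; return q[:2]/q[2]
def blobs(im,lo,hi,roi,amin=60):
    m=cv2.inRange(cv2.cvtColor(im,cv2.COLOR_BGR2HSV),np.array(lo),np.array(hi))
    k=np.zeros_like(m);x0,y0,x1,y1=roi;k[y0:y1,x0:x1]=m[y0:y1,x0:x1]
    k=cv2.morphologyEx(k,cv2.MORPH_CLOSE,np.ones((5,5)))
    return [c for c in cv2.findContours(k,cv2.RETR_EXTERNAL,cv2.CHAIN_APPROX_NONE)[0] if cv2.contourArea(c)>amin]
def world(c,K,T,z):
    "contour cast on plane z: min circle + min rect"
    p=np.array([ray(K,T,q[0],z) for q in cv2.convexHull(c)],np.float32)
    (x,y),r=cv2.minEnclosingCircle(p); b=cv2.minAreaRect(p)
    return np.round([x,y,2*r],4),np.round(b[0],4),np.round(b[1],4),round(b[2],1)
def axes(target):
    "offset of target from TCP in tool axes (mm)"
    s=read_state(); M=R.from_quat(s['eef_rot']).as_matrix()
    return np.round(1000*M.T@(np.array(target)-s['tcp_pos']),1)
E
python3 - <<'E'
from h import *
im,K,T=cam('top')
h=cv2.cvtColor(im,cv2.COLOR_BGR2HSV)
for u,v in [(360,257),(289,262),(283,245),(285,252),(297,322),(286,332),(297,310),(286,210),(310,260)]: print((u,v),h[v,u])
for c in blobs(im,(12,60,120),(30,200,255),(325,225,470,350)): print('coaster',*world(c,K,T,.01))
for c in blobs(im,(12,100,120),(30,255,255),(270,235,310,275)): print('gold',cv2.boundingRect(c),*world(c,K,T,.0995))
for c in blobs(im,(0,0,0),(179,140,110),(276,236,304,268)): print('dark',cv2.boundingRect(c),*world(c,K,T,.1895))
for c in blobs(im,(0,0,140),(179,60,255),(275,300,320,345)): print('tin',cv2.boundingRect(c),*world(c,K,T,.0615))
for c in blobs(im,(35,12,100),(90,120,255),(275,300,320,345)): print('green',cv2.boundingRect(c),*world(c,K,T,.1175))
for c in blobs(im,(5,200,150),(20,255,255),(215,190,310,295)): print('orange',cv2.boundingRect(c),*world(c,K,T,.0995))
cv2.imwrite('pics/crop.png',cv2.resize(im[190:350,200:360],None,fx=3.6,fy=3.6,interpolation=cv2.INTER_CUBIC))
E
```

```text
(360, 257) [ 20 129 245]
(289, 262) [ 17 165 110]
(283, 245) [ 12 100 130]
(285, 252) [ 13 103 116]
(297, 322) [ 35  31 240]
(286, 332) [ 25   6 250]
(297, 310) [ 25  12 233]
(286, 210) [ 17 255 247]
(310, 260) [ 13 198 117]
coaster [ 0.4619 -0.0017  0.0642] [ 0.462  -0.0014] [0.0609 0.061 ] 88.3
coaster [0.4594 0.1624 0.129 ] [0.4604 0.1634] [0.0967 0.0943] 5.5
coaster [0.5963 0.0273 0.0792] [0.5966 0.0273] [0.0782 0.0764] 89.7
coaster [0.6053 0.1806 0.1081] [0.6069 0.1844] [0.0983 0.0987] 18.2
gold (270, 235, 40, 40) [0.6    0.337  0.1144] [0.6    0.3392] [0.0854 0.0846] 0.2
dark (278, 248, 17, 14) [0.5868 0.3381 0.034 ] [0.5846 0.3364] [0.0246 0.0309] 21.0
tin (280, 305, 34, 35) [0.4564 0.3258 0.0872] [0.4563 0.3253] [0.0645 0.0647] 77.9
green (286, 311, 26, 23) [0.4562 0.3175 0.0544] [0.4565 0.322 ] [0.0443 0.0449] 30.6
orange (224, 261, 32, 32) [0.553  0.4447 0.0701] [0.5527 0.4462] [0.067  0.0668] 1.0
orange (271, 194, 31, 32) [0.699  0.3483 0.0709] [0.699  0.3479] [0.07   0.0645] 26.7
```

View pics/crop.png

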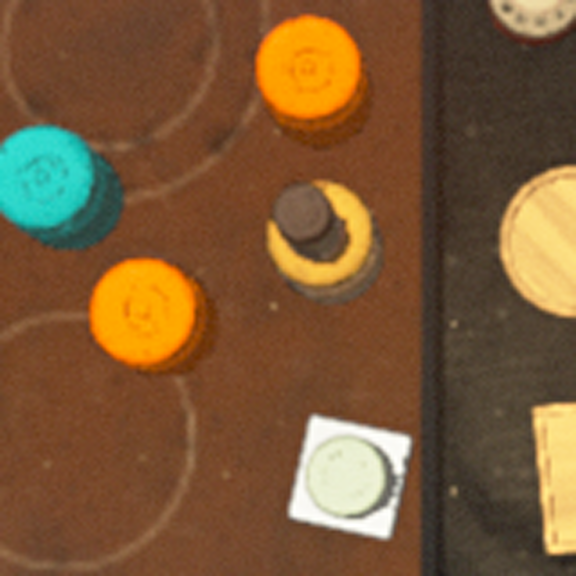

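The crop shows the slim cap centred at crop (303,210), the gold lid ring at (321,233), and the squat lid at (349,476) on the tin, whose edges are turned about 12.5°. The nearest orange jars leave room around the wide jar.

```bash
python3 - <<'E'
from h import *
im,K,T=cam('top')
px=lambda u,v:(200+(u+.5)/3.6-.5,190+(v+.5)/3.6-.5)
for n,u,v,z in [('slim',303,210,.1895),('wide',321,233,.0995),('squat',349,476,.1175),('tin',349,477,.0615),('or1',309,66,.0995),('or2',143,314,.0995)]:
    w=ray(K,T,px(u,v),z); print(n,w.round(4),axes([*w,.16-.0187]))
for nm,roi in [('L',(336,232,386,284)),('S',(345,298,396,346))]:
    for c in blobs(im,(12,60,150),(30,200,255),roi): print(nm,cv2.boundingRect(c),*world(c,K,T,.01))
E
```

```text
slim [0.6009 0.343 ] [-382.9  -73.4   89.7]
wide [0.6001 0.3405] [-383.3  -76.    89.7]
squat [0.4555 0.3215] [-262.6 -157.9   89.8]
tin [0.4559 0.3255] [-261.2 -154.2   89.8]
or1 [0.7025 0.3486] [-471.1  -22.7   89.7]
or2 [0.5518 0.4465] [-292.5   -3.    89.7]
L (339, 236, 42, 42) [0.6069 0.1835 0.1007] [0.6067 0.1847] [0.0946 0.0954] 89.7
S (348, 299, 45, 45) [0.459  0.1629 0.1278] [0.4595 0.1632] [0.0945 0.0934] 5.3
```

```bash
python3 -m inch '[{"x":-0.05,"y":-0.01},{"x":-0.1,"y":-0.02},{"x":-0.15,"y":-0.03},{"x":-0.2,"y":-0.04},{"x":-0.25,"y":-0.05},{"x":-0.3,"y":-0.06},{"x":-0.35,"y":-0.07},{"x":-0.383,"y":-0.073},{"x":-0.383,"y":-0.073},{"x":-0.383,"y":-0.073},{"x":-0.383,"y":-0.073},{"x":-0.383,"y":-0.073}]' 30
python3 - <<'E'
from h import *
im,K,T=cam('wrist'); cv2.imwrite('pics/w1.png',im)
print(proj(K,T,[.6009,.343,.1895]),axes([.6009,.343,.1413]))
E
```

```text
[218.24459105 740.99501841] [-382.9  -73.5   89.8]schema error: expected keys x, y, z, spin, gripper
```

View pics/w1.png

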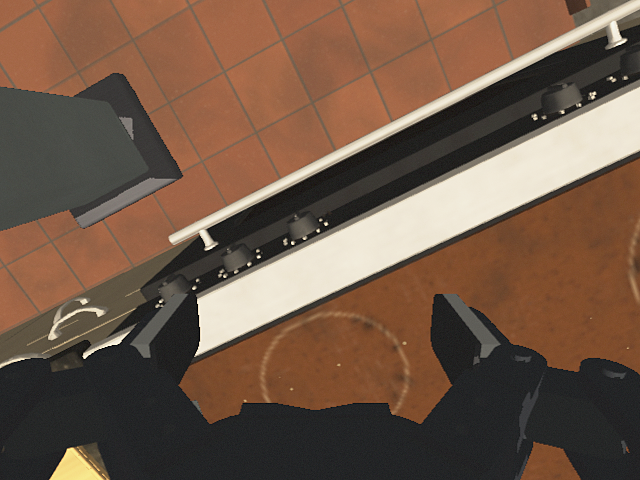

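Nothing moved, because each row needs all five keys. In this wrist view the fingers sit at (170,340) and (465,340), with tool +x up and tool +y to the right.

```bash
python3 -m inch '[{"x":-0.05,"y":-0.01,"z":0,"spin":0,"gripper":100},{"x":-0.1,"y":-0.02,"z":0,"spin":0,"gripper":100},{"x":-0.15,"y":-0.03,"z":0,"spin":0,"gripper":100},{"x":-0.2,"y":-0.04,"z":0,"spin":0,"gripper":100},{"x":-0.25,"y":-0.05,"z":0,"spin":0,"gripper":100},{"x":-0.3,"y":-0.06,"z":0,"spin":0,"gripper":100},{"x":-0.34,"y":-0.073,"z":0,"spin":0,"gripper":100},{"x":-0.383,"y":-0.073,"z":0,"spin":0,"gripper":100},{"x":-0.383,"y":-0.073,"z":0,"spin":0,"gripper":100},{"x":-0.383,"y":-0.073,"z":0,"spin":0,"gripper":100},{"x":-0.383,"y":-0.073,"z":0,"spin":0,"gripper":100}]' 30
python3 - <<'E'
from h import *
im,K,T=cam('wrist'); cv2.imwrite('pics/w2.png',im)
print(proj(K,T,[.6009,.343,.1895]),axes([.6009,.343,.1413]))
E
```

```text
time_s: 1.4
tcp_pos: [0.6005, 0.3439, 0.2311]
eef_rot: [0.231, 0.973, -0.0, -0.0]
contact_force: [-0.8, -0.1, 0.1]
opening: 0.0851
finger_force: 0.0
[314.10442    267.31360136] [-1.1 -0.8 89.9]
```

View pics/w2.png

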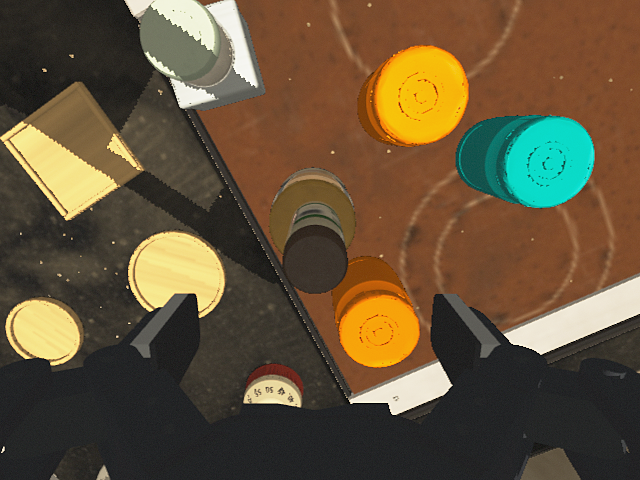

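The wrist view puts the slim cap at (315,259) against a predicted (314,267), so the jar is about 4 mm towards tool +x. I'll correct that, descend and grip.

```bash
python3 -m inch '[{"x":0.003,"y":-0.001,"z":0.03,"spin":0,"gripper":100},{"x":0.003,"y":-0.001,"z":0.06,"spin":0,"gripper":100},{"x":0.003,"y":-0.001,"z":0.085,"spin":0,"gripper":100},{"x":0.003,"y":-0.001,"z":0.09,"spin":0,"gripper":100},{"x":0.003,"y":-0.001,"z":0.09,"spin":0,"gripper":70},{"x":0.003,"y":-0.001,"z":0.09,"spin":0,"gripper":50},{"x":0.003,"y":-0.001,"z":0.09,"spin":0,"gripper":20},{"x":0.003,"y":-0.001,"z":0.09,"spin":0,"gripper":20},{"x":0.003,"y":-0.001,"z":0.09,"spin":0,"gripper":20},{"x":0.003,"y":-0.001,"z":0.09,"spin":0,"gripper":20},{"x":0.003,"y":-0.001,"z":0.09,"spin":0,"gripper":20}]' 25
python3 - <<'E'
from h import *
print(axes([.462,-.0015,.25]))
E
```

```text
time_s: 2.55
tcp_pos: [0.5989, 0.3444, 0.1428]
eef_rot: [0.231, 0.973, 0.001, 0.001]
contact_force: [-0.7, 1.2, 8.3]
opening: 0.0343
finger_force: 24.9
[ -33.2 -370.4 -107.9]
```

```bash
python3 -m inch '[{"x":0,"y":0,"z":-0.015,"spin":0,"gripper":20},{"x":0,"y":0,"z":-0.04,"spin":0,"gripper":20},{"x":0,"y":-0.03,"z":-0.07,"spin":0,"gripper":20},{"x":-0.005,"y":-0.07,"z":-0.08,"spin":0,"gripper":20},{"x":-0.01,"y":-0.115,"z":-0.08,"spin":0,"gripper":20},{"x":-0.015,"y":-0.16,"z":-0.08,"spin":0,"gripper":20},{"x":-0.02,"y":-0.205,"z":-0.08,"spin":0,"gripper":20},{"x":-0.025,"y":-0.25,"z":-0.08,"spin":0,"gripper":20},{"x":-0.03,"y":-0.295,"z":-0.08,"spin":0,"gripper":20},{"x":-0.033,"y":-0.335,"z":-0.08,"spin":0,"gripper":20},{"x":-0.033,"y":-0.36,"z":-0.08,"spin":0,"gripper":20},{"x":-0.033,"y":-0.37,"z":-0.08,"spin":0,"gripper":20}]'
python3 -m inch '[{"x":0,"y":0,"z":0,"spin":0,"gripper":20},{"x":0,"y":0,"z":0,"spin":0,"gripper":20}]'
python3 - <<'E'
from h import *
im,K,T=cam('wrist'); cv2.imwrite('pics/w3.png',im)
print(proj(K,T,[.462,-.0015,.01]),axes([.462,-.0015,.05]))
E
```

```text
time_s: 3.75
tcp_pos: [0.4607, -0.0032, 0.2225]
eef_rot: [0.232, 0.973, -0.0, 0.001]
contact_force: [0.8, 0.3, -1.0]
opening: 0.0341
finger_force: 25.3
time_s: 3.95
tcp_pos: [0.4623, -0.0009, 0.2219]
eef_rot: [0.231, 0.973, 0.0, 0.001]
contact_force: [0.3, 1.0, -1.1]
opening: 0.0345
finger_force: 25.3
[314.37488367 204.22089576] [ -0.   -1.  171.7]
```

View pics/w3.png

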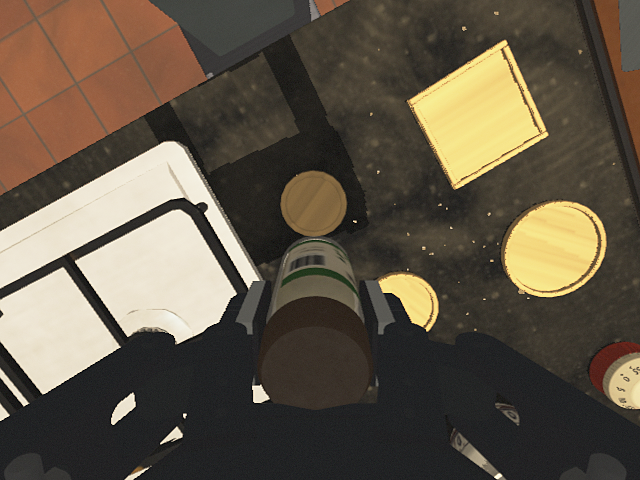

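The small coaster is at (314,204), just as predicted, and the cap is centred at (315,353). That puts the jar about 3.5 mm towards tool +x in the hand, so I'll compensate and lower.

```bash
python3 -m inch '[{"x":-0.003,"y":-0.001,"z":0.03,"spin":0,"gripper":20},{"x":-0.003,"y":-0.001,"z":0.07,"spin":0,"gripper":20},{"x":-0.003,"y":-0.001,"z":0.11,"spin":0,"gripper":20},{"x":-0.003,"y":-0.001,"z":0.14,"spin":0,"gripper":20},{"x":-0.003,"y":-0.001,"z":0.155,"spin":0,"gripper":20},{"x":-0.003,"y":-0.001,"z":0.165,"spin":0,"gripper":20},{"x":-0.003,"y":-0.001,"z":0.170,"spin":0,"gripper":20},{"x":-0.003,"y":-0.001,"z":0.172,"spin":0,"gripper":20},{"x":-0.003,"y":-0.001,"z":0.172,"spin":0,"gripper":20}]'
```

```text
time_s: 4.9
tcp_pos: [0.4642, -0.0035, 0.0497]
eef_rot: [0.231, 0.973, 0.0, 0.0]
contact_force: [1.0, -0.1, -0.7]
opening: 0.0342
finger_force: 25.3
```

```bash
python3 -m inch '[{"x":0,"y":0,"z":0.0015,"spin":0,"gripper":20},{"x":0,"y":0,"z":0.0015,"spin":0,"gripper":45},{"x":0,"y":0,"z":0.0015,"spin":0,"gripper":60},{"x":0,"y":0,"z":0.0015,"spin":0,"gripper":80},{"x":0,"y":0,"z":0.0015,"spin":0,"gripper":80},{"x":0,"y":0,"z":-0.02,"spin":0,"gripper":80},{"x":0,"y":0,"z":-0.06,"spin":0,"gripper":80},{"x":0,"y":0,"z":-0.1,"spin":0,"gripper":80},{"x":0,"y":0,"z":-0.14,"spin":0,"gripper":100},{"x":0,"y":0,"z":-0.14,"spin":0,"gripper":100}]'
python3 - <<'E'
from h import *
im,K,T=cam('top')
cv2.imwrite('pics/t1.png',cv2.resize(im[285:350,400:480],None,fx=6,fy=6))
print(proj(K,T,[.462,-.0015,.095]),axes([.456,.323,.19]))
E
```

```text
time_s: 5.9
tcp_pos: [0.4663, -0.0039, 0.1939]
eef_rot: [0.231, 0.973, 0.001, 0.004]
contact_force: [0.1, 0.8, -1.2]
opening: 0.0852
finger_force: 0.0
[449.70458863 318.55896149] [155.1 287.8   1.5]
```

View pics/t1.png

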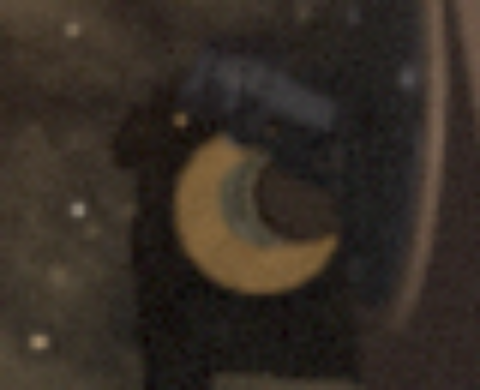

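The slim jar stands in the small coaster, with its cap near (449.5,318) against an expected (449.7,318.6). The squat jar is next.

```bash
python3 -m inch '[{"x":0.01,"y":0.03,"z":-0.01,"spin":-5,"gripper":100},{"x":0.035,"y":0.07,"z":-0.02,"spin":-10,"gripper":100},{"x":0.06,"y":0.11,"z":-0.02,"spin":-14.6,"gripper":100},{"x":0.08,"y":0.15,"z":-0.02,"spin":-14.6,"gripper":100},{"x":0.1,"y":0.19,"z":-0.02,"spin":-14.6,"gripper":100},{"x":0.12,"y":0.23,"z":-0.02,"spin":-14.6,"gripper":100},{"x":0.14,"y":0.265,"z":-0.02,"spin":-14.6,"gripper":100},{"x":0.155,"y":0.288,"z":-0.02,"spin":-14.6,"gripper":100},{"x":0.155,"y":0.288,"z":-0.02,"spin":-14.6,"gripper":100},{"x":0.155,"y":0.288,"z":-0.02,"spin":-14.6,"gripper":100},{"x":0.155,"y":0.288,"z":-0.02,"spin":-14.6,"gripper":100}]'
python3 - <<'E'
from h import *
im,K,T=cam('wrist'); cv2.imwrite('pics/w4.png',im)
print(proj(K,T,[.456,.323,.1175]),proj(K,T,[.456,.3255,.0615]),axes([.456,.323,.0743]))
a,k,t=cam('top'); print(proj(k,t,[.6,.34,.0995]))
c=blobs(a,(12,60,120),(30,200,255),(400,290,470,350)); print([cv2.boundingRect(x) for x in c])
for q in [(320,200),(320,150)]: print(ray(K,T,q,.1175))
E
```

```text
time_s: 7.05
tcp_pos: [0.4542, 0.3223, 0.2085]
eef_rot: [0.105, 0.994, -0.001, -0.001]
contact_force: [-0.3, 0.1, 0.1]
opening: 0.0855
finger_force: 0.0
[317.09386377 242.19732006] [319.9909202  221.49141035] [ -1.5   1.2 134.5]
[289.02710424 254.41105452]
[(429, 306, 29, 28)]
[0.43010334 0.3303041 ]
[0.40083924 0.33644501]
```

View pics/w4.png

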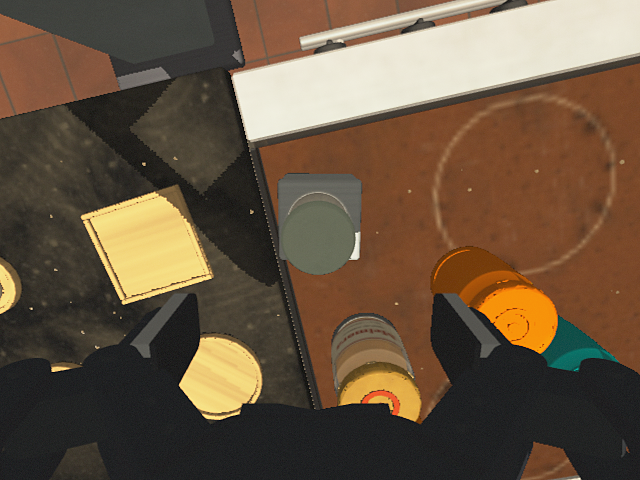

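The squat lid is at (317,237) against a predicted (317,242), and the tin's sides are parallel to the image axes, so the spin is right. I'll descend with x +1.5 mm.

```bash
python3 -m inch '[{"x":0.001,"y":0.001,"z":0.04,"spin":0,"gripper":100},{"x":0.001,"y":0.001,"z":0.08,"spin":0,"gripper":100},{"x":0.001,"y":0.001,"z":0.115,"spin":0,"gripper":100},{"x":0.001,"y":0.001,"z":0.13,"spin":0,"gripper":100},{"x":0.001,"y":0.001,"z":0.132,"spin":0,"gripper":80},{"x":0.001,"y":0.001,"z":0.132,"spin":0,"gripper":65},{"x":0.001,"y":0.001,"z":0.132,"spin":0,"gripper":40},{"x":0.001,"y":0.001,"z":0.132,"spin":0,"gripper":40},{"x":0.001,"y":0.001,"z":0.132,"spin":0,"gripper":40},{"x":0.001,"y":0.001,"z":0.132,"spin":0,"gripper":40}]' 20
python3 - <<'E'
from h import *
print(axes([.5966,.0273,.18]))
E
```

```text
time_s: 8.15
tcp_pos: [0.4545, 0.3247, 0.0783]
eef_rot: [0.105, 0.994, 0.001, 0.001]
contact_force: [0.3, -1.4, 9.2]
opening: 0.0485
finger_force: 21.7
[-201.4 -261.  -101.7]
```

```bash
python3 -m inch '[{"x":0,"y":0,"z":-0.015,"spin":0,"gripper":40},{"x":0,"y":0,"z":-0.045,"spin":0,"gripper":40},{"x":-0.01,"y":-0.015,"z":-0.08,"spin":0,"gripper":40},{"x":-0.03,"y":-0.045,"z":-0.1,"spin":0,"gripper":40},{"x":-0.06,"y":-0.08,"z":-0.1,"spin":0,"gripper":40},{"x":-0.09,"y":-0.12,"z":-0.1,"spin":0,"gripper":40},{"x":-0.12,"y":-0.155,"z":-0.1,"spin":0,"gripper":40},{"x":-0.15,"y":-0.195,"z":-0.1,"spin":0,"gripper":40},{"x":-0.18,"y":-0.23,"z":-0.1,"spin":0,"gripper":40},{"x":-0.195,"y":-0.255,"z":-0.1,"spin":0,"gripper":40},{"x":-0.2,"y":-0.261,"z":-0.1,"spin":0,"gripper":40},{"x":-0.2,"y":-0.261,"z":-0.1,"spin":0,"gripper":40}]'
python3 - <<'E'
from h import *
im,K,T=cam('wrist'); cv2.imwrite('pics/w5.png',im)
s=read_state();z=s['tcp_pos'][2]
print(proj(K,T,[.5966,.0273,.01]),axes([.5966,.0273,.0218]),proj(K,T,[*s['tcp_pos'][:2],z-.0168+.056]))
E
```

```text
time_s: 9.35
tcp_pos: [0.595, 0.0265, 0.1775]
eef_rot: [0.106, 0.994, 0.0, 0.0]
contact_force: [-0.2, 0.8, -1.3]
opening: 0.0485
finger_force: 21.1
[316.56091971 215.99088277] [ -2.1   0.2 155.6] [318.46931618 353.31561409]
```

View pics/w5.png

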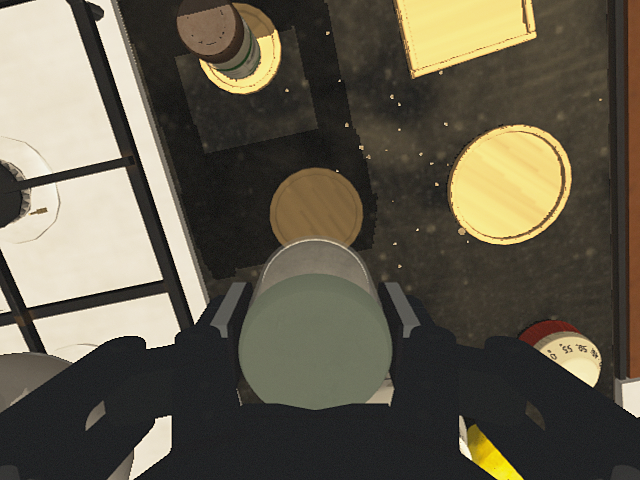

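The medium coaster is at (316,213) and the lid at (315,346), so I need an x correction of about -3 mm. The slim jar also shows upright in its coaster. Lowering now.

```bash
python3 -m inch '[{"x":-0.003,"y":0,"z":0.03,"spin":0,"gripper":40},{"x":-0.003,"y":0,"z":0.07,"spin":0,"gripper":40},{"x":-0.003,"y":0,"z":0.105,"spin":0,"gripper":40},{"x":-0.003,"y":0,"z":0.13,"spin":0,"gripper":40},{"x":-0.003,"y":0,"z":0.145,"spin":0,"gripper":40},{"x":-0.003,"y":0,"z":0.152,"spin":0,"gripper":40},{"x":-0.003,"y":0,"z":0.155,"spin":0,"gripper":40},{"x":-0.003,"y":0,"z":0.155,"spin":0,"gripper":40}]'
```

```text
time_s: 10.2
tcp_pos: [0.5981, 0.0271, 0.023]
eef_rot: [0.105, 0.994, 0.0, 0.0]
contact_force: [0.3, -0.3, -0.1]
opening: 0.0485
finger_force: 21.1
```

```bash
python3 -m inch '[{"x":0,"y":0,"z":0.0012,"spin":0,"gripper":40},{"x":0,"y":0,"z":0.0012,"spin":0,"gripper":60},{"x":0,"y":0,"z":0.0012,"spin":0,"gripper":75},{"x":0,"y":0,"z":0.0012,"spin":0,"gripper":90},{"x":0,"y":0,"z":0.0012,"spin":0,"gripper":90},{"x":0,"y":0,"z":-0.03,"spin":0,"gripper":90},{"x":0,"y":0,"z":-0.07,"spin":0,"gripper":90},{"x":0,"y":0,"z":-0.11,"spin":0,"gripper":100},{"x":0,"y":0,"z":-0.15,"spin":0,"gripper":100},{"x":0,"y":0,"z":-0.15,"spin":0,"gripper":100}]'
python3 - <<'E'
from h import *
im,K,T=cam('wrist'); print(proj(K,T,[.5966,.0273,.061]))
for c in blobs(im,(35,10,40),(90,120,255),(200,150,440,400),400): print(cv2.minEnclosingCircle(c),world(c,K,T,.061))
im,K,T=cam('top')
for c in blobs(im,(35,12,60),(90,120,255),(410,240,450,285)): print(cv2.minEnclosingCircle(c),proj(K,T,[.5966,.0273,.061]))
print(axes([.455,.3255,.18]))
E
```

```text
time_s: 11.2
tcp_pos: [0.6006, 0.0267, 0.1777]
eef_rot: [0.105, 0.994, 0.0, 0.004]
contact_force: [0.3, 0.8, -0.3]
opening: 0.0854
finger_force: 0.0
[314.55655308 222.65703871]
((313.8388977050781, 224.18270874023438), 34.435142517089844) (array([0.5978, 0.0266, 0.0485]), array([0.5977, 0.0267]), array([0.0457, 0.0476]), 78.0)
((430.2321472167969, 257.6964416503906), 9.306554794311523) [431.56398979 257.6082248 ]
[202.6 262.2  -7. ]
```

The squat jar is seated within 2 mm of the coaster centre. Now the tin.

```bash
python3 -m inch '[{"x":0.02,"y":0.03,"z":0,"spin":0,"gripper":100},{"x":0.05,"y":0.065,"z":0,"spin":0,"gripper":100},{"x":0.08,"y":0.105,"z":0,"spin":0,"gripper":100},{"x":0.11,"y":0.14,"z":0,"spin":0,"gripper":100},{"x":0.14,"y":0.18,"z":0,"spin":0,"gripper":100},{"x":0.17,"y":0.22,"z":0,"spin":0,"gripper":100},{"x":0.19,"y":0.25,"z":0,"spin":0,"gripper":100},{"x":0.203,"y":0.262,"z":0,"spin":0,"gripper":100},{"x":0.203,"y":0.262,"z":0,"spin":0,"gripper":100},{"x":0.203,"y":0.262,"z":0,"spin":0,"gripper":100},{"x":0.203,"y":0.262,"z":0,"spin":0,"gripper":100}]'
python3 - <<'E'
from h import *
im,K,T=cam('wrist'); cv2.imwrite('pics/w6.png',im)
print(proj(K,T,[.455,.3255,.0615]),axes([.455,.3255,.02]))
for c in blobs(im,(0,0,60),(179,60,255),(240,130,400,330),1500): print(cv2.minAreaRect(c),world(c,K,T,.0615))
E
```

```text
time_s: 12.4
tcp_pos: [0.4542, 0.3245, 0.1716]
eef_rot: [0.106, 0.994, -0.0, -0.0]
contact_force: [0.4, -0.3, -0.3]
opening: 0.0854
finger_force: 0.0
[317.13246534 232.98035112] [ -0.5   1.3 151.8]
((313.0, 233.5), (109.0, 102.0), 90.0) (array([0.4564, 0.322 , 0.0934]), array([0.456 , 0.3221]), array([0.0687, 0.0764]), 78.1)
```

View pics/w6.png

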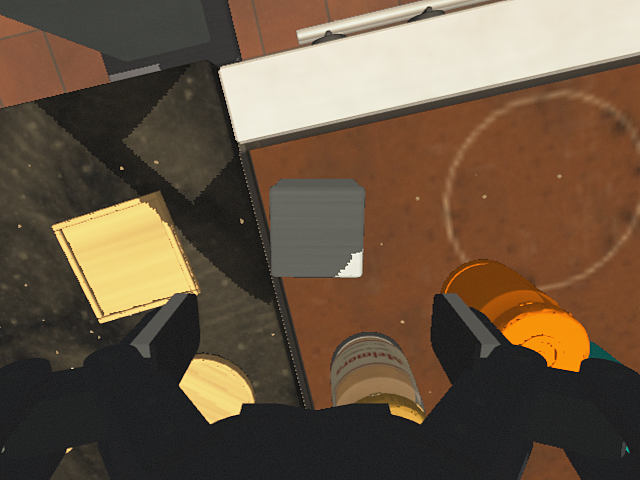

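The tin's top face is centred at (317,233), matching the prediction, and it's square to the tool. Descend and grip.

```bash
python3 -m inch '[{"x":0,"y":0.001,"z":0.04,"spin":0,"gripper":100},{"x":0,"y":0.001,"z":0.08,"spin":0,"gripper":100},{"x":0,"y":0.001,"z":0.115,"spin":0,"gripper":100},{"x":0,"y":0.001,"z":0.138,"spin":0,"gripper":100},{"x":0,"y":0.001,"z":0.145,"spin":0,"gripper":90},{"x":0,"y":0.001,"z":0.145,"spin":0,"gripper":75},{"x":0,"y":0.001,"z":0.145,"spin":0,"gripper":60},{"x":0,"y":0.001,"z":0.145,"spin":0,"gripper":60},{"x":0,"y":0.001,"z":0.145,"spin":0,"gripper":60},{"x":0,"y":0.001,"z":0.145,"spin":0,"gripper":60}]' 30
python3 - <<'E'
from h import *
print(axes([.460,.163,.12]))
E
```

```text
time_s: 13.45
tcp_pos: [0.4546, 0.3266, 0.028]
eef_rot: [0.105, 0.994, 0.0, 0.0]
contact_force: [0.3, 0.3, -1.6]
opening: 0.0632
finger_force: 35.6
[ -39.6 -158.8  -92.1]
```

```bash
python3 -m inch '[{"x":0,"y":0,"z":-0.015,"spin":0,"gripper":60},{"x":0,"y":0,"z":-0.045,"spin":0,"gripper":60},{"x":-0.005,"y":-0.02,"z":-0.075,"spin":-3,"gripper":60},{"x":-0.015,"y":-0.055,"z":-0.092,"spin":-8,"gripper":60},{"x":-0.025,"y":-0.09,"z":-0.092,"spin":-13,"gripper":60},{"x":-0.035,"y":-0.125,"z":-0.092,"spin":-17.4,"gripper":60},{"x":-0.04,"y":-0.15,"z":-0.092,"spin":-17.4,"gripper":60},{"x":-0.04,"y":-0.159,"z":-0.092,"spin":-17.4,"gripper":60},{"x":-0.04,"y":-0.159,"z":-0.092,"spin":-17.4,"gripper":60},{"x":-0.04,"y":-0.159,"z":-0.092,"spin":-17.4,"gripper":60}]'
python3 - <<'E'
from h import *
im,K,T=cam('wrist'); cv2.imwrite('pics/w7.png',im)
s=read_state();z=s['tcp_pos'][2]
print(proj(K,T,[.46,.163,.01]),axes([.46,.163,.0315]),proj(K,T,[*s['tcp_pos'][:2],z-.0265+.06]))
a=np.deg2rad(5.3)
for sx,sy in((1,1),(-1,1),(-1,-1),(1,-1)): print(proj(K,T,[.46+.046*(sx*np.cos(a)-sy*np.sin(a)),.163+.046*(sx*np.sin(a)+sy*np.cos(a)),.01]).round())
E
```

```text
time_s: 14.45
tcp_pos: [0.4603, 0.1632, 0.1195]
eef_rot: [-0.046, 0.999, 0.0, 0.0]
contact_force: [0.1, 0.8, -1.3]
opening: 0.064
finger_force: 35.8
[314.75102471 231.77124899] [ 0.4 -0.5 87.9] [316.02692917 345.70993383]
[380. 295.]
[386. 163.]
[243. 163.]
[249. 295.]
```

View pics/w7.png

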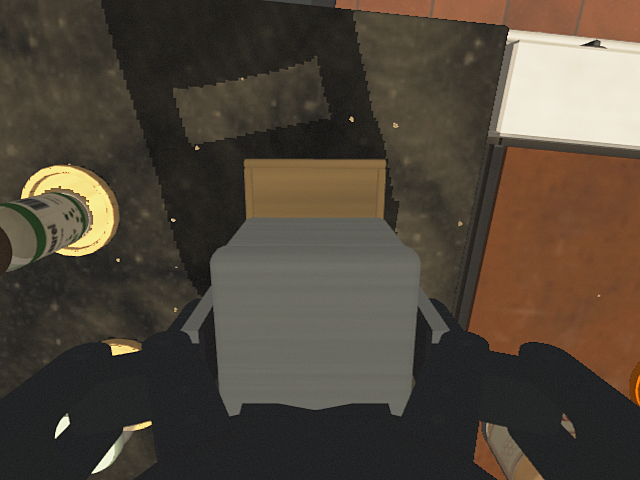

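The coaster's far edge runs from (245,159) to (386,159) and the tin's front edge is at v≈250. Both are aligned within about 2 mm, so lower.

```bash
python3 -m inch '[{"x":0.001,"y":0,"z":0.02,"spin":0,"gripper":60},{"x":0.001,"y":0,"z":0.05,"spin":0,"gripper":60},{"x":0.001,"y":0,"z":0.07,"spin":0,"gripper":60},{"x":0.001,"y":0,"z":0.081,"spin":0,"gripper":60},{"x":0.001,"y":0,"z":0.086,"spin":0,"gripper":60},{"x":0.001,"y":0,"z":0.0875,"spin":0,"gripper":60},{"x":0.001,"y":0,"z":0.0875,"spin":0,"gripper":60}]'
```

```text
time_s: 15.2
tcp_pos: [0.4594, 0.1628, 0.0322]
eef_rot: [-0.046, 0.999, 0.0, 0.0]
contact_force: [-1.3, -0.1, -2.0]
opening: 0.0637
finger_force: 35.7
```

```bash
python3 -m inch '[{"x":0,"y":0,"z":0.0007,"spin":0,"gripper":75},{"x":0,"y":0,"z":0.0007,"spin":0,"gripper":85},{"x":0,"y":0,"z":0.0007,"spin":0,"gripper":100},{"x":0,"y":0,"z":0.0007,"spin":0,"gripper":100},{"x":0,"y":0,"z":0.0007,"spin":0,"gripper":100},{"x":0,"y":0,"z":-0.03,"spin":0,"gripper":100},{"x":0,"y":0,"z":-0.07,"spin":0,"gripper":100},{"x":0,"y":0,"z":-0.11,"spin":0,"gripper":100},{"x":0,"y":0,"z":-0.155,"spin":0,"gripper":100},{"x":0,"y":0,"z":-0.155,"spin":0,"gripper":100}]'
python3 - <<'E'
from h import *
im,K,T=cam('wrist')
for c in blobs(im,(0,0,40),(179,50,255),(240,180,400,310),1500): print(cv2.minAreaRect(c),world(c,K,T,.065))
print(proj(K,T,[.46,.163,.065]))
print(axes([.6,.341,.19]))
E
python3 -m inch '[{"x":-0.02,"y":0.02,"z":0,"spin":5,"gripper":100},{"x":-0.05,"y":0.05,"z":0,"spin":12,"gripper":100},{"x":-0.08,"y":0.085,"z":0,"spin":20,"gripper":100},{"x":-0.11,"y":0.115,"z":0,"spin":27,"gripper":100},{"x":-0.14,"y":0.145,"z":0,"spin":32,"gripper":100},{"x":-0.156,"y":0.164,"z":0,"spin":32,"gripper":100},{"x":-0.156,"y":0.164,"z":0,"spin":32,"gripper":100},{"x":-0.156,"y":0.164,"z":0,"spin":32,"gripper":100},{"x":-0.156,"y":0.164,"z":0,"spin":32,"gripper":100}]'
python3 - <<'E'
from h import *
im,K,T=cam('wrist'); cv2.imwrite('pics/w8.png',im)
print(proj(K,T,[.6,.341,.0995]),axes([.6,.341,.058]))
for c in blobs(im,(15,100,60),(30,255,255),(220,150,420,340),1500): print(cv2.minEnclosingCircle(c),world(c,K,T,.0995))
E
```

```text
time_s: 16.2
tcp_pos: [0.4618, 0.1633, 0.1919]
eef_rot: [-0.046, 0.999, 0.001, 0.004]
contact_force: [-0.1, 0.6, -1.1]
opening: 0.0856
finger_force: 0.0
((302.0, 237.5), (115.0, 124.0), 90.0) (array([0.4699, 0.1536, 0.1129]), array([0.472 , 0.1522]), array([0.0857, 0.0927]), 10.9)
[314.68189661 222.34679238]
[-155.2  164.4    0.6]
time_s: 17.15
tcp_pos: [0.5983, 0.3392, 0.1859]
eef_rot: [0.231, 0.973, -0.001, -0.001]
contact_force: [-0.0, 0.4, 0.5]
opening: 0.0854
finger_force: 0.0
[319.28826257 242.78661772] [ -0.7   2.4 128.3]
((326.859130859375, 257.2320861816406), 83.5452880859375) (array([0.613 , 0.337 , 0.1096]), array([0.6104, 0.3452]), array([0.0997, 0.0647]), 14.2)
```

View pics/w8.png

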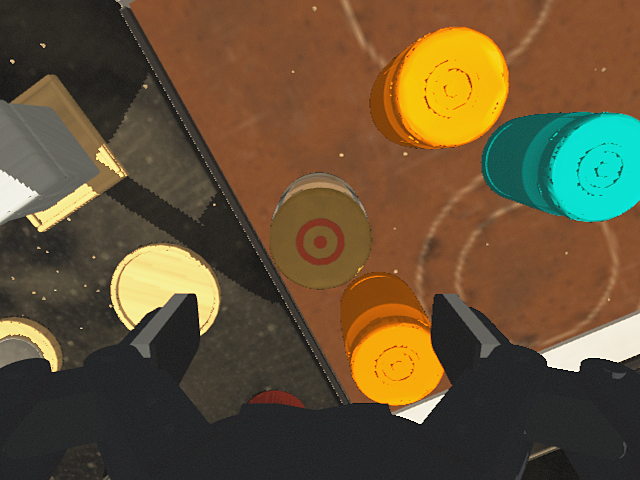

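The lid's bullseye is at (320,242), exactly as predicted, and there is free space for both fingers. Descend and grip at 70 N.

```bash
python3 -m inch '[{"x":0,"y":0.0024,"z":0.03,"spin":0,"gripper":100},{"x":0,"y":0.0024,"z":0.06,"spin":0,"gripper":100},{"x":0,"y":0.0024,"z":0.09,"spin":0,"gripper":100},{"x":0,"y":0.0024,"z":0.115,"spin":0,"gripper":100},{"x":0,"y":0.0024,"z":0.125,"spin":0,"gripper":100},{"x":0,"y":0.0024,"z":0.127,"spin":0,"gripper":85},{"x":0,"y":0.0024,"z":0.127,"spin":0,"gripper":70},{"x":0,"y":0.0024,"z":0.127,"spin":0,"gripper":60},{"x":0,"y":0.0024,"z":0.127,"spin":0,"gripper":60},{"x":0,"y":0.0024,"z":0.127,"spin":0,"gripper":60},{"x":0,"y":0.0024,"z":0.127,"spin":0,"gripper":60}]' 70
python3 - <<'E'
from h import *
print(axes([.6067,.184,.13]))
E
```

```text
time_s: 18.3
tcp_pos: [0.6004, 0.3424, 0.0602]
eef_rot: [0.231, 0.973, 0.0, 0.0]
contact_force: [0.3, -1.9, -1.2]
opening: 0.0667
finger_force: 78.8
[ -76.8 -138.7  -69.8]
```

```bash
python3 -m inch '[{"x":0,"y":0,"z":-0.01,"spin":0,"gripper":60},{"x":0,"y":0,"z":-0.03,"spin":0,"gripper":60},{"x":0,"y":0,"z":-0.055,"spin":0,"gripper":60},{"x":-0.01,"y":-0.015,"z":-0.07,"spin":0,"gripper":60},{"x":-0.025,"y":-0.04,"z":-0.07,"spin":0,"gripper":60},{"x":-0.045,"y":-0.075,"z":-0.07,"spin":0,"gripper":60},{"x":-0.06,"y":-0.105,"z":-0.07,"spin":0,"gripper":60},{"x":-0.07,"y":-0.128,"z":-0.07,"spin":0,"gripper":60},{"x":-0.077,"y":-0.138,"z":-0.07,"spin":0,"gripper":60},{"x":-0.077,"y":-0.139,"z":-0.07,"spin":0,"gripper":60},{"x":-0.077,"y":-0.139,"z":-0.07,"spin":0,"gripper":60}]'
python3 - <<'E'
from h import *
im,K,T=cam('wrist'); cv2.imwrite('pics/w9.png',im)
s=read_state();z=s['tcp_pos'][2]
print(proj(K,T,[.6067,.184,.01]),axes([.6067,.184,.0637]),proj(K,T,[*s['tcp_pos'][:2],z-.0587+.098]))
M=R.from_quat(s['eef_rot']).as_matrix()
print('far edge',proj(K,T,np.array([.6067,.184,.01])+.0485*M[:,0]))
E
```

```text
time_s: 19.4
tcp_pos: [0.6069, 0.1837, 0.1301]
eef_rot: [0.231, 0.973, 0.0, 0.0]
contact_force: [0.1, 0.3, -4.3]
opening: 0.0669
finger_force: 79.9
[315.43537657 227.76950888] [ 0.1 -0.3 66.3] [316.91615065 354.36746472]
far edge [315.48377641 157.33450233]
```

View pics/w9.png

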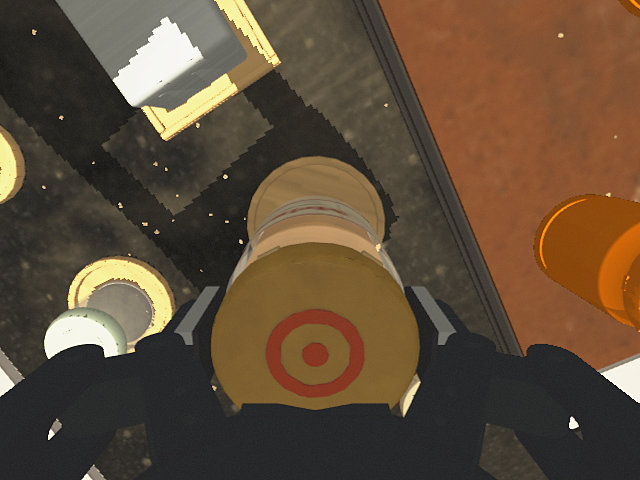

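The bullseye is at (315,354) and the coaster's far edge at v≈157, both as predicted. Lowering straight down.

```bash
python3 -m inch '[{"x":0,"y":0,"z":0.02,"spin":0,"gripper":60},{"x":0,"y":0,"z":0.04,"spin":0,"gripper":60},{"x":0,"y":0,"z":0.055,"spin":0,"gripper":60},{"x":0,"y":0,"z":0.062,"spin":0,"gripper":60},{"x":0,"y":0,"z":0.0655,"spin":0,"gripper":60},{"x":0,"y":0,"z":0.0655,"spin":0,"gripper":60},{"x":0,"y":0,"z":0.0655,"spin":0,"gripper":60}]'
```

```text
time_s: 20.15
tcp_pos: [0.6071, 0.1838, 0.0649]
eef_rot: [0.231, 0.973, 0.0, 0.0]
contact_force: [0.2, 0.0, -5.0]
opening: 0.0667
finger_force: 80.0
```

```bash
python3 -m inch '[{"x":0,"y":0,"z":0.001,"spin":0,"gripper":60},{"x":0,"y":0,"z":0.0012,"spin":0,"gripper":80},{"x":0,"y":0,"z":0.0012,"spin":0,"gripper":90},{"x":0,"y":0,"z":0.0012,"spin":0,"gripper":100},{"x":0,"y":0,"z":0.0012,"spin":0,"gripper":100},{"x":0,"y":0,"z":-0.03,"spin":0,"gripper":100},{"x":0,"y":0,"z":-0.07,"spin":0,"gripper":100},{"x":0,"y":0,"z":-0.11,"spin":0,"gripper":100},{"x":0,"y":0,"z":-0.15,"spin":0,"gripper":100},{"x":0.04,"y":0.03,"z":-0.15,"spin":0,"gripper":100},{"x":0.08,"y":0.07,"z":-0.15,"spin":0,"gripper":100},{"x":0.12,"y":0.11,"z":-0.15,"spin":0,"gripper":100}]'
python3 -m inch '[{"x":0.03,"y":0.04,"z":0,"spin":0,"gripper":100},{"x":0.06,"y":0.08,"z":0,"spin":0,"gripper":100},{"x":0.09,"y":0.12,"z":0,"spin":0,"gripper":100},{"x":0.12,"y":0.16,"z":0,"spin":0,"gripper":100},{"x":0.15,"y":0.2,"z":0,"spin":0,"gripper":100},{"x":0.18,"y":0.24,"z":0,"spin":0,"gripper":100},{"x":0.18,"y":0.24,"z":0,"spin":0,"gripper":100},{"x":0.18,"y":0.24,"z":0,"spin":0,"gripper":100}]'
python3 - <<'E'
from h import *
im,K,T=cam('top'); cv2.imwrite('pics/t2.png',cv2.resize(im[220:350,325:475],None,fx=5,fy=4.6*5/4.6)[:600])
for n,p in dict(wide=[.6067,.184,.103],squat=[.5966,.0273,.061],slim=[.462,-.0015,.095],tin=[.46,.163,.065]).items(): print(n,((proj(K,T,p)-[325,220]+.5)*5-.5).round(1))
E
```

```text
time_s: 21.35
tcp_pos: [0.5525, 0.3245, 0.2151]
eef_rot: [0.231, 0.973, 0.0, 0.0]
contact_force: [0.5, -0.2, 0.8]
opening: 0.0857
finger_force: 0.0
time_s: 22.15
tcp_pos: [0.499, 0.6195, 0.2135]
eef_rot: [0.23, 0.973, -0.0, -0.0]
contact_force: [0.3, -0.9, -0.8]
opening: 0.0854
finger_force: 0.0
wide [184.  155.9]
squat [534.8 190. ]
slim [625.5 494.8]
tin [232.7 502.1]
```

View pics/t2.png

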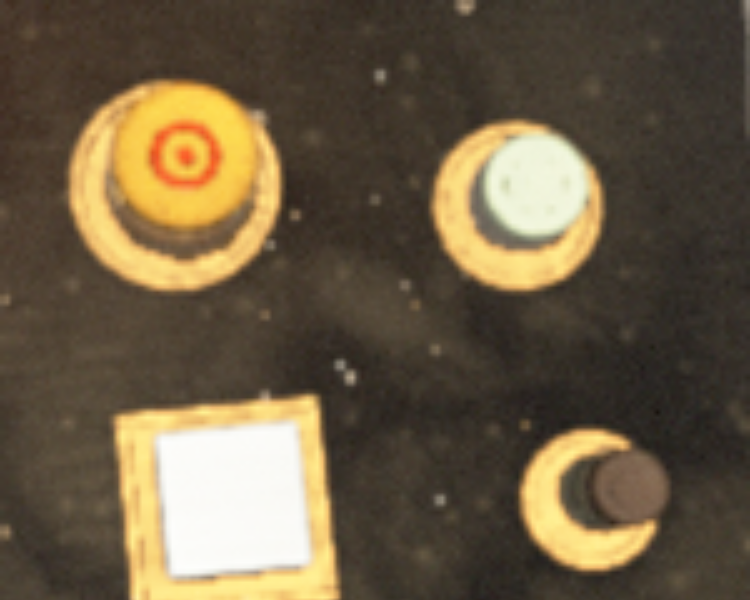

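All four stand in their coasters. The lid centres are at wide (185,155), squat (535,184), slim (629,487) and tin (233,500), each within about 3 mm of target. Handing in.

```bash
python3 -c "
from cell import *
print(close_job())"
```

```text
the job is handed in; nothing more can be done
None
```

I handed in the job with all four things standing upright in their own coasters, each within about 3 mm of centre by the last top-camera picture, and the gripper open and clear of everything. It took about 22 s of the 118 s allowed; no verdict came back.

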